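# Sweep the plaster scraps off the dressing board and stand a tile on it

## Task

Pick up the hand brush and sweep all three chunks of broken plaster off the wooden board into the metal tray along its open edge, without touching the chunks with the gripper, then stand the brush back on the middle of its wooden slab, bristles down, and let go. Then take the leaning plaster tile from its easel and set it down - do not drop it - standing upright by itself on a thin edge in the middle of the cleared board, its broad faces parallel to the backstop. Leave the other things on the table where they are.

Things in the scene. Friction and masses are not known exactly. Their poses are not given: they have to be found in the camera images.
- station: fixed wooden dressing board with a sheet-metal scrap tray on its -x side; origin at table level under the board's middle, z up. Plywood 260 (x) x 280 (y) mm, top at 60 mm. Rails 15 mm wide, 22 mm tall on its +x edge (backstop) and both y edges; clear area 250 mm (y) by 245 mm, from the backstop's face at x = 125 mm to the open edge at x = -120 mm
- bed (a point): middle of the board's clear top face (60 mm above the table), axes as the station's
- tray (a point): centre of the tray's inner floor, 202 mm to -x of the board's middle and 5 mm above the table, axes as the station's; the tray is open-topped, 152 (x) x 272 (y) mm inside, walls 4 mm thick with rims 50 mm above the table; it butts on the board's open edge
- scrap_a: rough chunk of broken plaster, 68 x 48 mm and about 45 mm tall, lying on the board at the start; origin in its middle, 17 mm above its underside; x along its longest side
- scrap_b: rough chunk of broken plaster, 62 x 50 mm and about 45 mm tall, lying on the board at the start; origin in its middle, 17 mm above its underside; x along its longest side
- scrap_c: rough chunk of broken plaster, 72 x 42 mm and about 45 mm tall, lying on the board at the start; origin in its middle, 17 mm above its underside; x along its longest side
- brush: wooden hand brush standing on its bristles; origin at the middle of their underside, z up, y along its length, x across (sweeping direction, either way). Stiff bristle block 44 (x) x 170 (y) x 42 mm tall, wooden back 50 x 176 mm from 41 to 55 mm up, grip bar 22 (x) x 120 (y) mm from 64 to 104 mm up on two short posts; 250 g
- brush_grip (a point): middle of the brush's grip bar, 85 mm above the bristles' underside, axes as the brush's
- rest: fixed wooden slab the brush stands on, 110 (x) x 210 (y) x 12 mm tall; origin at the centre of its underside, z up
- tile: square plaster tile 130 x 130 x 24 mm, about 0.5 kg; origin at its centre, x across its thickness, y and z along its sides. At the start it leans on the easel, its z axis (up along the tile) 30 degrees from vertical, leaning to the easel's -x
- tile_top (a point): middle of the tile's edge that is uppermost at the start, 65 mm along the tile's z from its centre, axes as the tile's
- easel: fixed wooden easel on a 150 x 150 x 10 mm foot; origin at table level, z up. A ledge 20 mm above the table and an 8 mm backing plate on the tile's -x side carry the tile; the plate backs only the lower 75 mm of the tile, the upper 55 mm is free on both faces
- jar: lidded glass jar, 70 mm across, 110 mm tall; a bystander, origin at its underside
- bowl: black rubber mixing bowl, 120 mm across, 60 mm tall; a bystander, origin at its underside
- foam: white foam block 70 x 100 x 50 mm; a bystander, origin at its underside
- heel: broken dark cast fragment about 90 x 60 x 75 mm; a bystander, origin at its underside
There are look-alikes about, which are no part of the job. What is shaped like the scrap_a but blue is not meant.

How it is judged (in metres and radians):
On the way, in this order (a step that is already met when the one before it is completed fails the run):
1. the brush is held and lifted off its slab (contact force between the fingers and brush above 1 N and z of brush in the frame of rest above 0.03 m), for 0.1 s.
2. all three chunks lie in the tray, while the brush is still held and the tile still on its easel (x of scrap_a in the frame of tray between -0.078 and 0.078 m and y of scrap_a in the frame of tray between -0.138 and 0.138 m and z of each of scrap_a, scrap_b, scrap_c in the frame of tray below 0.053 m and x of scrap_b in the frame of tray between -0.078 and 0.078 m and y of scrap_b in the frame of tray between -0.138 and 0.138 m and x of scrap_c in the frame of tray between -0.078 and 0.078 m and y of scrap_c in the frame of tray between -0.138 and 0.138 m and distance of tile from where it was at the start of the episode below 0.02 m and contact force between the fingers and brush above 0.5 N), for 0.2 s.
3. the brush stands on its slab again, released (horizontal distance between brush and rest below 0.05 m and angle between brush's own z axis and vertical below 0.12 rad and z of brush in the frame of rest below 0.02 m and linear speed of brush below 0.03 m/s and contact force between the fingers and brush below 0.1 N), for 0.2 s.
4. the tile, still held, stands upright within 15 mm of the board's face in the middle of the board (x of tile in the frame of bed between -0.04 and 0.04 m and y of tile in the frame of bed between -0.045 and 0.045 m and angle between tile's own x axis and vertical between 1.4708 and 1.6708 rad and angle between the x axis of tile and the x axis of station, either way round below 0.21 rad and z of tile in the frame of bed below 0.08 m and contact force between the fingers and tile above 0.5 N), for 0.05 s.
At the end, for the whole second after the job is handed in: All chunks at rest in the tray; brush released on its slab, within 50 mm of its middle, upright within 0.12 rad; tile released on a thin edge, upright within 0.1 rad, centre within 40 mm (x), 45 mm (y) of the board's middle, 60-70 mm above it, parallel to the backstop within 0.21 rad (all of step 3 and x of scrap_a in the frame of tray between -0.078 and 0.078 m and y of scrap_a in the frame of tray between -0.138 and 0.138 m and z of each of scrap_a, scrap_b, scrap_c in the frame of tray below 0.053 m and x of scrap_b in the frame of tray between -0.078 and 0.078 m and y of scrap_b in the frame of tray between -0.138 and 0.138 m and x of scrap_c in the frame of tray between -0.078 and 0.078 m and y of scrap_c in the frame of tray between -0.138 and 0.138 m and x of tile in the frame of bed between -0.04 and 0.04 m and y of tile in the frame of bed between -0.045 and 0.045 m and angle between tile's own x axis and vertical between 1.4708 and 1.6708 rad and angle between the x axis of tile and the x axis of station, either way round below 0.21 rad and z of tile in the frame of bed between 0.06 and 0.07 m and linear speed of tile below 0.02 m/s and angular speed of tile below 0.1 rad/s and contact force between the fingers and tile below 0.1 N and linear speed of each of scrap_a, scrap_b, scrap_c below 0.03 m/s); the robot touches nothing.
It fails at once if the gripper or arm touches a chunk (contact force between any of the fingers, the arm and scrap_a above 0.5 N or contact force between any of the fingers, the arm and scrap_b above 0.5 N or contact force between any of the fingers, the arm and scrap_c above 0.5 N).
It fails at once if a bystander (jar, bowl, foam block, cast fragment) is moved more than 30 mm (distance of any of jar, bowl, foam, heel from where it was at the start of the episode above 0.03 m).
It also fails if it takes over 72 s, if anything falls off the work surface, if the arm or the gripper's body presses on something with over 40 N, if the wrist force passes 120 N, or if a joint passes its speed limit or range.

## Robot

A 6-joint arm with a two-finger parallel gripper is mounted at the origin on the work surface. World frame = base frame: x ahead of the robot, y to its left, z up, the work surface at z = 0. Lengths are in m, angles in degrees, forces in N, time in s.
With the tool pointing down it reaches from about 0.4 to 0.825 m from the base axis. Payload 7 kg.
Tool frame: the origin (TCP) lies midway between the tips of the shut fingers; the grasp point (between the pads) lies r.pinch_z behind it (r.pinch_z is the distance from the TCP to the grasp point, in m); z points along the fingers, y is the line along which they close (so a half turn about z gives the same grasp; the last joint's range is limited). The gripper opens to 88 mm and grips with 3 to 60 N. Pads are 19 mm wide; open, the fingers measure 130 mm over their backs; the gripper's body (78 mm by 193 mm) begins 47 mm behind the grasp point.
Start: joints at [-57.748, 20.546, 0.682, 0, -70.136, -16.507], TCP at [0.183, -0.65, 0.227] pointing down, gripper open.
Joint ranges: [-176.03, 176.03], [-82.01, 121.73], [-58.28, 71.71], [-173.87, 95.51], [-174.79, -0.11], [-173.66, 173.66]. Speed limits (degrees/s): [136.94, 136.94, 172.46, 180, 180, 180].

## Interface

Orientations are given as [roll, pitch, yaw] about the fixed x, y, z axes, in that order (R = Rz(yaw) Ry(pitch) Rx(roll)).
In Python, from plant import r, optics, job gives the robot as it stands.
- The arm moves only by the shell command python3 -m crank 'ROWS' [FORCE]. ROWS is JSON, a list of rows, each an object with "xyz": the shift along the tool's x, y, z in units of 30 mm (1.0 is 30 mm), a list of three; "delta_rot": the turn, a rotation vector about the tool's x, y, z in degrees, a list of three; "claw": the closure, from 0 (fully open) to 1 (shut). A call has 1 to 20 rows; each row is the pose to reach, as a shift and turn from the pose commanded when the call began, along the tool's axes at that moment; what a row does not reach only later rows make up. A row lasts 1/8 s, in which the tool goes at most 62.5 mm and 10.7 degrees, less where a joint would pass 70% of its speed; a pose out of reach is approached as far as the arm can. A call with a gripper value outside its range is refused whole. The fingers move at their own pace and stop on an object; FORCE is the grip in N (left out, the last holds). Time passes only in rows, so rows that repeat a pose let the fingers close. It gives the time, the measured TCP pose, the force, the opening and the grip force at its end, in the units of the state.
- r.get_state(): the state, without advancing time (a new reading comes with each control period).
- optics.capture(name): name is "scene" or "side" or "wrist"; returns a dict with "img" (384x512x3 uint8, blue, green, red), "fovy" (degrees; the focal length in pixels is half the picture's height over the tangent of half this angle, whatever the lens; pixels are square), "cx", "cy" (the principal point, pixels), "eye" and "rotation" of the camera in the world; the wrist camera has in their place "hand_eye" (4x4, takes a point from camera to tool coordinates, whose origin is the TCP and whose axes are the flange's). Camera axes: x right, y up, looking along -z (the intrinsics and any distortion apply to the point x, -y, -z); pixel columns grow to the right and rows downward; lengths in m; the calibration is good to about 2 mm. A picture is of the moment at which its call begins: read the wrist's pose just before it. There is no depth.
- job.close_job(): hands the job in; it is judged then, once.
The state is a dict: "time_s": time; "joints": joint angles; "qd": joint speeds; "joint_torque": joint torques, N m; "tcp_pos": TCP position; "eef_rot": TCP orientation; "contact_force": force on the tool from outside, world axes, zero at the start; "moment": the same for the moment, N m; "gripper_width": finger opening in m; "gripper_force": force on a finger pad.
Only numpy, scipy, OpenCV 4.12 (cv2) and the standard library are available. Lean on these libraries where they do the work, as an engineer would, in place of code of your own. Each camera call takes 0.05 s, during which the arm holds its last target. There are 200 camera calls.

## Working session

There is one attempt and no reset: what is moved stays moved. The work goes in short steps, Python scripts to look and compute and a shell command to move; the robot and the scene stay as the last step left them, time stands still between calls to the robot, and variables do not carry over. Pictures are saved under pics/ and viewed, at most 10 in all, crops included, and the job is handed in when it is done.

```bash
ls; mkdir -p pics
python3 - <<'E'
from plant import r,optics,job
import cv2,numpy as np
print(r.get_state()); print(r.pinch_z)
ims=[]
for n in ["scene","side"]:
    c=optics.capture(n); cv2.imwrite(f"pics/{n}0.png",c["img"]); np.save(f"{n}.npy",c,allow_pickle=True)
    print({k:v for k,v in c.items() if k!="img"})
    ims.append(c["img"])
E
```

```text
pics
{'time_s': 0.0, 'joints': array([-5.77482350e+01,  2.05924249e+01,  6.32533955e-01, -1.92102654e-02,
       -7.01355185e+01, -1.65087238e+01]), 'qd': array([-0.01500851, -0.05841658, -0.0857146 , -0.04109947,  0.0543642 ,
       -0.02130364]), 'joint_torque': array([ 4.02796422e-04, -5.82722926e+01,  2.93061876e+01,  6.99726239e+00,
        7.05403945e-03, -1.89267398e-04]), 'tcp_pos': array([ 0.18299575, -0.64920546,  0.22560496]), 'eef_rot': array([ 1.79903392e+02, -9.79996805e-03, -1.64263493e+02]), 'contact_force': array([ 0.9461108 , -0.10032062,  0.10336841]), 'moment': array([-0.04547094, -0.01533988,  0.05410163]), 'gripper_force': 0.0, 'gripper_width': 0.08741696162715809}
0.0188
{'fovy': 53.01712398218373, 'cx': 254.17188811160185, 'cy': 196.02739516567843, 'eye': array([ 1.12500272, -0.33262509,  0.97419225]), 'rotation': array([37.81099163,  0.17501345, 60.50344842])}
{'fovy': 46.832883046298996, 'cx': 256.5056253159256, 'cy': 196.43737894259667, 'eye': array([0.47087741, 0.82549338, 1.00668946]), 'rotation': array([  42.64782014,   -0.60035082, -172.53118573])}
```

View pics/scene0.png

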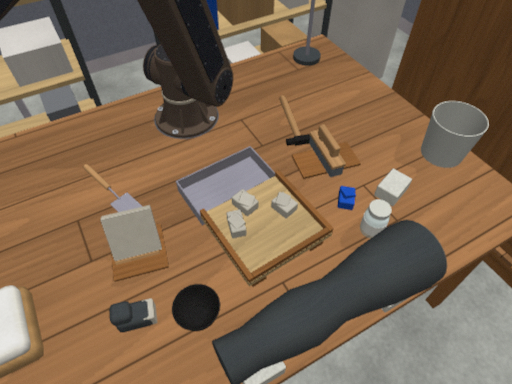

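View pics/side0.png

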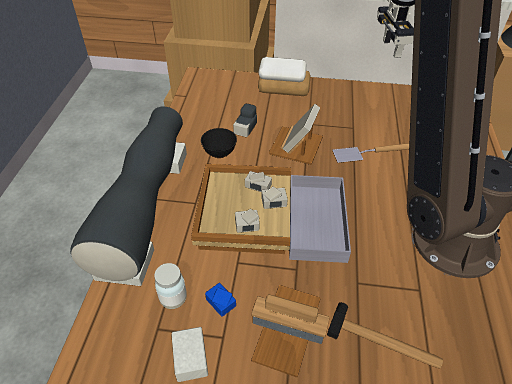

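Scene view: three grey chunks on the board at about (244,202), (284,203), (236,223). The brush is at (327,148) on its slab, with a mallet or brush handle beside it at (297,138), and the blue look-alike is at (346,197). The tile on its easel is at (132,235), with a trowel at (120,198). Heel is at (132,314), bowl (196,306), jar (377,218), foam (394,186), plus a big black arm form. Next I'll enlarge the parts that matter.

```bash
cat > h.py <<'E'
import numpy as np,cv2
from scipy.spatial.transform import Rotation as R
def load(n): return np.load(n+".npy",allow_pickle=True).item()
def cam(c,st=None):
    f=c["img"].shape[0]/2/np.tan(np.radians(c["fovy"]/2))
    if "hand_eye" in c:
        T=np.array(c["hand_eye"]); W=R.from_euler('xyz',st["eef_rot"],degrees=True).as_matrix()
        return f,c["cx"],c["cy"],W@T[:3,:3],W@T[:3,3]+st["tcp_pos"]
    return f,c["cx"],c["cy"],R.from_euler('xyz',c["rotation"],degrees=True).as_matrix(),np.array(c["eye"])
def ray(k,p):
    f,cx,cy,M,e=k; d=M@np.array([(p[0]-cx)/f,-(p[1]-cy)/f,-1.]); return e,d/np.linalg.norm(d)
def plane(k,p,z):
    e,d=ray(k,p); return e+d*(z-e[2])/d[2]
def proj(k,X):
    f,cx,cy,M,e=k; q=M.T@(np.asarray(X)-e); return np.array([cx-f*q[0]/q[2],cy+f*q[1]/q[2]])
def tri(obs):
    A=np.zeros((3,3));b=np.zeros(3);L=[]
    for k,p in obs:
        e,d=ray(k,p);P=np.eye(3)-np.outer(d,d);A+=P;b+=P@e;L.append((e,P))
    X=np.linalg.solve(A,b); return X,max(np.linalg.norm(P@(X-e)) for e,P in L)
E
python3 - <<'E'
from h import *
a=load("scene")["img"];b=load("side")["img"]
m=np.zeros((600,800,3),np.uint8)
m[:600,:400]=0
A=cv2.resize(a[110:280,170:370],None,fx=2,fy=2,interpolation=3); m[:340,:400]=A      # scene board+brush
B=cv2.resize(b[160:270,190:360],None,fx=2.35,fy=2.35,interpolation=3); m[:B.shape[0],400:400+B.shape[1]]=B # side board
C=cv2.resize(b[280:380,240:350],None,fx=2.6,fy=2.6,interpolation=3); m[340:600,:286]=C # side brush
D=cv2.resize(a[195:285,90:180],None,fx=2.8,fy=2.8,interpolation=3); m[340:592,290:542]=D
F=cv2.resize(b[95:170,260:335],None,fx=3.3,fy=3.3,interpolation=3); m[340:587,546:793]=F[:247,:247]
cv2.imwrite("pics/mos.png",m)
E
```

```text
(no output)
```

View pics/mos.png

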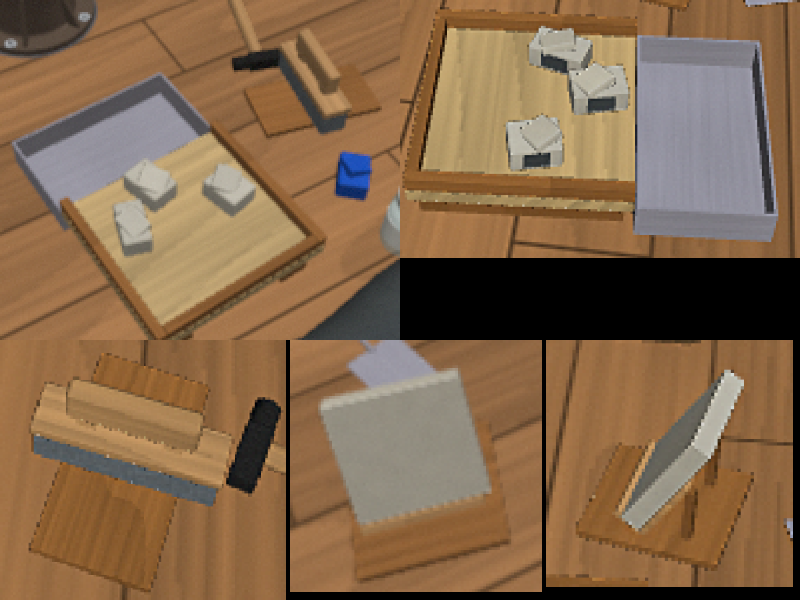

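The mosaic shows brush and slab, board with three chunks, tray and tile clearly. The brush lies roughly across its slab. Now rough positions from both views.

Run:
```python
from h import *
np.set_printoptions(precision=4,suppress=True)
s=load("scene");d=load("side");ks=cam(s);kd=cam(d)
A=lambda u,v:(170+u/2-.25,110+v/2-.25)
B=lambda u,v:(190+(u-400)/2.35-.3,160+v/2.35-.3)
C=lambda u,v:(240+u/2.6-.3,280+(v-340)/2.6-.3)
D=lambda u,v:(90+(u-290)/2.8-.3,195+(v-340)/2.8-.3)
F=lambda u,v:(260+(u-546)/3.3-.3,95+(v-340)/3.3-.3)
print("board rail outer corners tri")
for n,a,b in [("+x-y?",A(158,333),B(443,12)),("+x+y?",A(323,240),B(407,180)),("open",A(65,203),B(637,20))]:
    print(n,tri([(ks,a),(kd,b)]),plane(ks,a,.082),plane(kd,b,.082))
print("open +y",plane(kd,B(637,184),.082))
print("tray",tri([(ks,A(160,76)),(kd,B(776,215))]),tri([(ks,A(15,148)),(kd,B(760,40))]))
print("bar ends: ",tri([(ks,A(338,90)),(kd,C(70,382))]), tri([(ks,A(303,33)),(kd,C(203,417))]))
print("slab", [plane(kd,C(*p),.012)[:2] for p in [(103,354),(210,384),(30,550),(150,590)]],[plane(ks,A(*p),.012)[:2] for p in [(380,105),(245,95),(268,135)]])
print("tile top corners",tri([(ks,D(321,405)),(kd,F(735,372))]),tri([(ks,D(460,371)),(kd,F(690,440))]))
print("tile bottom", tri([(ks,D(492,492)),(kd,F(627,527))]))
for n,k,im in(("scene",ks,s["img"]),("side",kd,d["img"])):
    h=cv2.cvtColor(im,cv2.COLOR_BGR2HSV); m=((h[...,1]<45)&(h[...,2]>120)).astype(np.uint8)
    if n=="scene": m[:180]=0;m[245:]=0;m[:,:220]=0;m[:,300:]=0
    else: m[:165]=0;m[235:]=0;m[:,:225]=0;m[:,288:]=0
    nn,_,st,ce=cv2.connectedComponentsWithStats(m)
    for i in range(1,nn):
        if st[i,4]>40: print(n,st[i],ce[i],plane(k,ce[i],.085))
```

```text
board rail outer corners tri
+x-y? (array([ 0.7357, -0.1318,  0.079 ]), np.float64(0.0004709232230328901)) [ 0.7375 -0.1323  0.082 ] [ 0.7345 -0.129   0.082 ]
+x+y? (array([0.7223, 0.1368, 0.0722]), np.float64(0.0010477394631996327)) [0.7277 0.1321 0.082 ] [0.7188 0.1434 0.082 ]
open (array([ 0.4884, -0.1502,  0.0778]), np.float64(0.003951807595934183)) [ 0.4957 -0.1497  0.082 ] [ 0.4853 -0.1494  0.082 ]
open +y [0.4647 0.1137 0.082 ]
tray (array([0.3066, 0.1085, 0.0449]), np.float64(0.001591778190912692)) (array([ 0.3276, -0.1676,  0.0451]), np.float64(0.005742771816544739))
bar ends:  (array([0.5135, 0.3072, 0.1003]), np.float64(0.00843132407458596)) (array([0.3927, 0.3294, 0.1118]), np.float64(0.004057618668657653))
slab [array([0.481 , 0.2155]), array([0.3746, 0.2347]), array([0.5256, 0.4204]), array([0.4191, 0.4409])] [array([0.5245, 0.415 ]), array([0.3917, 0.2289]), array([0.4863, 0.2125])]
tile top corners (array([ 0.4226, -0.4033,  0.1395]), np.float64(0.0009695737190207225)) (array([ 0.4599, -0.2759,  0.1504]), np.float64(0.00040534802816749523))
tile bottom (array([ 0.5142, -0.2923,  0.0199]), np.float64(0.0008199228786241076))
scene [220 180  46  31 858] [238.5828 191.7704] [ 0.4865 -0.0274  0.085 ]
scene [272 192  25  21 303] [284.3927 202.0363] [0.5854 0.0698 0.085 ]
scene [227 209  19  24 314] [235.8248 221.1115] [ 0.5748 -0.0832  0.085 ]
side [245 171  43  38 682] [266.4252 188.61  ] [ 0.5474 -0.0519  0.085 ]
side [235 209  24  23 391] [246.8875 219.1509] [0.5865 0.0687 0.085 ]
```

Brush and board are roughly located. Next I'll get wrist views: first over the tile, then the board, then the brush.

```bash
cat >> h.py <<'E'
def go(xyz,yaw,tilt=None):
    "rows' final values to reach xyz (m), yaw deg tool-down (or full rpy in tilt)"
    from plant import r
    s=r.get_state(); W=R.from_euler('xyz',s["eef_rot"],degrees=True)
    T=R.from_euler('xyz',tilt if tilt is not None else [180,0,yaw],degrees=True)
    d=W.inv().apply(np.array(xyz)-s["tcp_pos"]); rv=(W.inv()*T).as_rotvec(degrees=True)
    print("units",np.round(d/.03,2),"rot",np.round(rv,1),"rows>=",round(max(np.linalg.norm(d)/.0625,np.linalg.norm(rv)/10.7),1))
def snap(n,save=None):
    from plant import r,optics
    st=r.get_state(); c=optics.capture(n); c["st"]=st
    np.save((save or n)+".npy",c,allow_pickle=True)
    if save: cv2.imwrite(f"pics/{save}.png",c["img"])
    return c
E
python3 - <<'E'
from h import *
from plant import optics
print(np.round(snap("wrist","w_start")["hand_eye"],3))
go([.5,-.33,.40],-90)
go([.58,-.0,.40],-86)
E
```

```text
[[-0.001  0.964  0.266  0.072]
 [ 1.     0.     0.001 -0.   ]
 [ 0.     0.266 -0.964 -0.158]
 [ 0.     0.     0.     1.   ]]
units [-13.06   7.39  -5.8 ] rot [  0.1   0.  -74.3] rows>= 7.7
units [-18.61  17.25  -5.79] rot [  0.1   0.  -78.3] rows>= 12.5
```

```bash
python3 -m crank '[{"xyz":[-1,0.5,-2],"delta_rot":[0,0,-8],"claw":0},{"xyz":[-13,7.4,-5.8],"delta_rot":[0,0,-74],"claw":0},{"xyz":[-13,7.4,-5.8],"delta_rot":[0,0,-74],"claw":0},{"xyz":[-13,7.4,-5.8],"delta_rot":[0,0,-74],"claw":0},{"xyz":[-13,7.4,-5.8],"delta_rot":[0,0,-74],"claw":0},{"xyz":[-13,7.4,-5.8],"delta_rot":[0,0,-74],"claw":0},{"xyz":[-13,7.4,-5.8],"delta_rot":[0,0,-74],"claw":0},{"xyz":[-13,7.4,-5.8],"delta_rot":[0,0,-74],"claw":0},{"xyz":[-13,7.4,-5.8],"delta_rot":[0,0,-74],"claw":0},{"xyz":[-13,7.4,-5.8],"delta_rot":[0,0,-74],"claw":0},{"xyz":[-13,7.4,-5.8],"delta_rot":[0,0,-74],"claw":0}]'
python3 - <<'E'
from h import *
snap("wrist","w_tile")
go([.56,-.02,.40],-86)
E
```

```text
time_s: 1.52
tcp_pos: [0.4974, -0.3308, 0.4002]
eef_rot: [180.0, 0.0, -90.3]
contact_force: [0.0, -0.6, 0.5]
gripper_width: 0.0875
gripper_force: 0.0
units [-1.038e+01 -2.030e+00  1.000e-02] rot [ 0.   0.  -4.3] rows>= 5.1
```

```bash
python3 -m crank '[{"xyz":[-5,-1,0],"delta_rot":[0,0,-4],"claw":0},{"xyz":[-10.4,-2,0],"delta_rot":[0,0,-4.3],"claw":0},{"xyz":[-10.4,-2,0],"delta_rot":[0,0,-4.3],"claw":0},{"xyz":[-10.4,-2,0],"delta_rot":[0,0,-4.3],"claw":0},{"xyz":[-10.4,-2,0],"delta_rot":[0,0,-4.3],"claw":0},{"xyz":[-10.4,-2,0],"delta_rot":[0,0,-4.3],"claw":0},{"xyz":[-10.4,-2,0],"delta_rot":[0,0,-4.3],"claw":0}]'
python3 - <<'E'
from h import *
snap("wrist","w_board")
go([.46,.33,.36],-10)
E
```

```text
time_s: 2.45
tcp_pos: [0.5595, -0.0189, 0.4004]
eef_rot: [180.0, -0.0, -86.0]
contact_force: [-0.3, -0.4, -0.4]
gripper_width: 0.0877
gripper_force: 0.0
units [-11.85   2.49   1.35] rot [  0.  -0. -76.] rows>= 7.1
```

```bash
python3 -m crank '[{"xyz":[-5,1,0.5],"delta_rot":[0,0,-30],"claw":0},{"xyz":[-11.8,2.5,1.3],"delta_rot":[0,0,-76],"claw":0},{"xyz":[-11.8,2.5,1.3],"delta_rot":[0,0,-76],"claw":0},{"xyz":[-11.8,2.5,1.3],"delta_rot":[0,0,-76],"claw":0},{"xyz":[-11.8,2.5,1.3],"delta_rot":[0,0,-76],"claw":0},{"xyz":[-11.8,2.5,1.3],"delta_rot":[0,0,-76],"claw":0},{"xyz":[-11.8,2.5,1.3],"delta_rot":[0,0,-76],"claw":0},{"xyz":[-11.8,2.5,1.3],"delta_rot":[0,0,-76],"claw":0},{"xyz":[-11.8,2.5,1.3],"delta_rot":[0,0,-76],"claw":0}]'
python3 - <<'E'
from h import *
snap("wrist","w_brush")
m=np.vstack([np.hstack([cv2.resize(load("w_tile")["img"],(400,300)),cv2.resize(load("w_board")["img"],(400,300))]),np.hstack([cv2.resize(load("w_brush")["img"],(400,300)),np.zeros((300,400,3),np.uint8)])])
cv2.imwrite("pics/mw.png",m)
E
```

```text
time_s: 3.62
tcp_pos: [0.4606, 0.3281, 0.3619]
eef_rot: [-180.0, -0.0, -10.3]
contact_force: [0.7, -0.3, -0.7]
gripper_width: 0.0877
gripper_force: 0.0
```

View pics/mw.png

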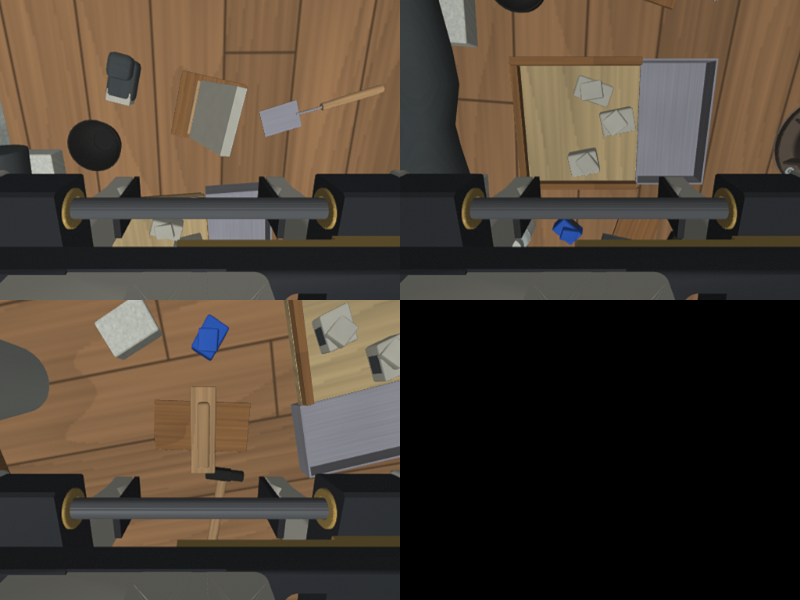

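Wrist views: the brush stands across its slab at panel (203,430), the tile shows its top edge at (235,120) in the first panel, and the chunks are at (594,90), (617,121), (584,163). Next, a close crop of brush, tile and board to choose and measure.

Run:
```python
from h import *
m=np.zeros((600,800,3),np.uint8)
a=load("w_brush")["img"][100:240,190:330]; m[:560,:392]=cv2.resize(a,None,fx=4,fy=4,interpolation=3)[:,84:476]
b=load("w_tile")["img"][80:210,215:325]; m[:390,400:730]=cv2.resize(b,None,fx=3,fy=3,interpolation=3)
cv2.imwrite("pics/mc.png",m)
h=cv2.cvtColor(load("w_brush")["img"],cv2.COLOR_BGR2HSV)
for p in [(250,150),(260,165),(260,190),(215,160),(300,160),(240,250)]: print(p,h[p[1],p[0]])
```

```text
(250, 150) [ 16 105 153]
(260, 165) [ 16 105 158]
(260, 190) [ 16 106 154]
(215, 160) [ 15 140 122]
(300, 160) [ 15 137 125]
(240, 250) [ 14 119 118]
```

View pics/mc.png

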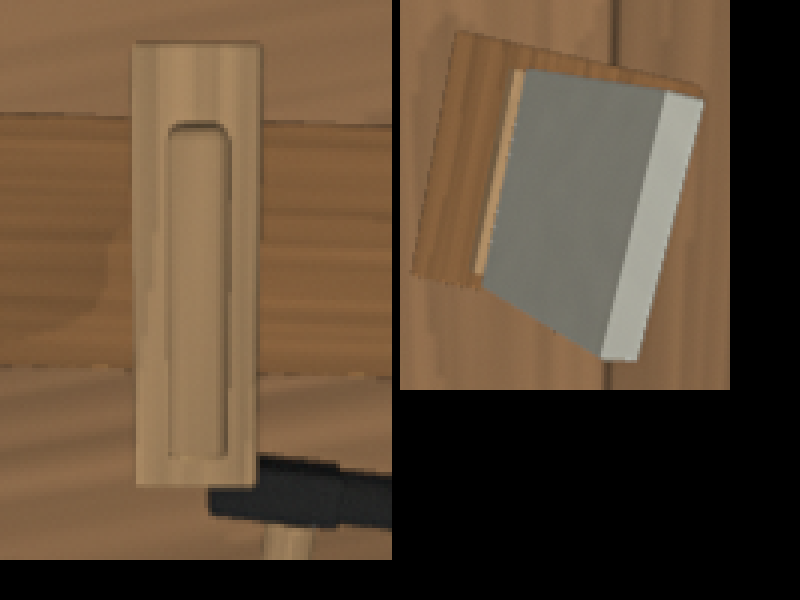

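Crop confirms it: the brush's back is at panel (133..261, 42..487) with the bar on top at (169..225, 130..457); the black mallet head touches its lower corner in view. The tile's top edge face runs (667,92)-(703,100) to (602,358)-(637,361). Measure now.

Run:
```python
from h import *
np.set_printoptions(precision=4,suppress=True)
c=load("w_brush");k=cam(c,c["st"])
P=lambda u,v:(190+(u+84)/4-.4,100+v/4-.4)
bar=np.array([plane(k,P(*p),.116) for p in [(169,130),(225,130),(225,457),(169,457)]])
bk=np.array([plane(k,P(*p),.067) for p in [(133,42),(261,42),(257,487),(137,487)]])
for q in(bar,bk):
    print(q[:,:2],q.mean(0),"L",np.linalg.norm(q[0]-q[3]),"W",np.linalg.norm(q[0]-q[1]),"ang",np.degrees(np.arctan2(*(q[0]+q[1]-q[2]-q[3])[1::-1])))
s=load("scene");d=load("side");ks,kd=cam(s),cam(d)
for nm,q in(("bar",bar),("bk",bk)): print(nm,"side",[proj(kd,x) for x in q],"scene",[proj(ks,x) for x in q])
x=bar.mean(0); go([x[0],x[1],.25],-10)
```

```text
[[0.5079 0.3213]
 [0.5046 0.3028]
 [0.3899 0.3224]
 [0.3936 0.3424]] [0.449  0.3222 0.116 ] L 0.11628489003945919 W 0.018857504137778938 ang -10.050357786185867
[[0.539  0.3295]
 [0.5305 0.2829]
 [0.3577 0.3126]
 [0.3665 0.361 ]] [0.4484 0.3215 0.067 ] L 0.17529308836341367 W 0.04740462600903279 ang -10.05035872813886
bar side [array([265.149 , 299.7503]), array([267.5747, 292.7183]), array([317.7306, 306.5894]), array([315.7313, 314.5382])] scene [array([339.8591, 147.0858]), array([334.4147, 148.5129]), array([318.1932, 124.8001]), array([323.8018, 123.4189])]
bk side [array([250.9625, 311.9036]), array([257.1745, 294.7334]), array([329.4644, 314.973 ]), array([325.1057, 334.0634])] scene [array([345.1996, 163.1532]), array([331.7667, 166.8093]), array([308.5555, 131.0803]), array([321.5988, 127.8394])]
units [-0.35  0.26  3.73] rot [-0.  -0.  -0.3] rows>= 1.8
```

```bash
python3 -m crank '[{"xyz":[0,0.1,1.5],"delta_rot":[0,0,-0.2],"claw":0},{"xyz":[-0.35,0.26,3.0],"delta_rot":[0,0,-0.2],"claw":0},{"xyz":[-0.35,0.26,3.0],"delta_rot":[0,0,-0.2],"claw":0}]'
python3 - <<'E'
from h import *
np.set_printoptions(precision=4,suppress=True)
snap("wrist","w_brush2")
obs=[]
for n in("w_brush","w_brush2"):
    c=load(n);k=cam(c,c["st"]);im=c["img"];h=cv2.cvtColor(im,cv2.COLOR_BGR2HSV)
    m=((h[...,1]<122)&(h[...,2]>136)&(abs(h[...,0].astype(int)-16)<4)).astype(np.uint8)
    lim=proj(k,[.448,.322,.067]).astype(int); 
    m[:, :lim[0]-45]=0; m[:,lim[0]+45:]=0; m[:85]=0;m[228:]=0
    m=cv2.morphologyEx(m,cv2.MORPH_OPEN,np.ones((3,3)))
    cs,_=cv2.findContours(m,0,2); q=max(cs,key=cv2.contourArea)
    rc=cv2.minAreaRect(q); b=cv2.boxPoints(rc); b=b[np.argsort(b[:,1])][:2]; b=b[np.argsort(b[:,0])]
    print(n,rc,b); obs.append((k,b))
for i in(0,1): print(tri([(k,b[i]) for k,b in obs]))
E
```

```text
time_s: 4.05
tcp_pos: [0.447, 0.3211, 0.2692]
eef_rot: [179.7, 0.2, -9.9]
contact_force: [-0.2, 0.5, 0.7]
gripper_width: 0.0875
gripper_force: 0.0
w_brush ((259.0, 166.0), (29.999996185302734, 109.99998474121094), 0.0) [[244. 111.]
 [274. 111.]]
w_brush2 ((240.0, 156.0), (142.0, 66.0), 90.0) [[207.  85.]
 [273.  85.]]
(array([0.5326, 0.3231, 0.3074]), np.float64(0.0020770682195834908))
(array([0.53  , 0.2974, 0.2648]), np.float64(0.0010447757433902469))
```

Run:
```python
from h import *
np.set_printoptions(precision=4,suppress=True)
c=load("w_brush2");k=cam(c,c["st"])
print("expected back corners",[proj(k,x) for x in [(.539,.3295,.067),(.5305,.2829,.067)]],"bar",[proj(k,x) for x in [(.5079,.3213,.116),(.5046,.3028,.116)]])
cv2.imwrite("pics/b2.png",cv2.resize(c["img"][40:240,150:350],(600,600),interpolation=3))
```

```text
expected back corners [array([232.5297,  97.4387]), array([273.1998,  97.7294])] bar [array([242.9705, 124.8765]), array([261.2022, 124.9224])]
```

View pics/b2.png

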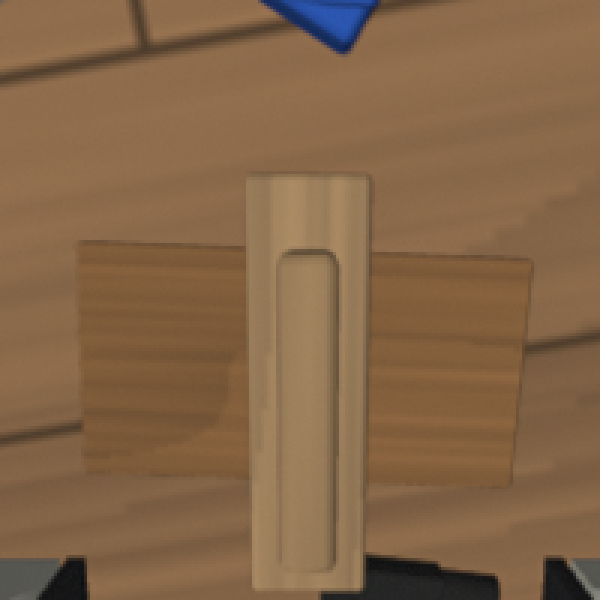

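The two views agree within 1 px, so the brush's height is confirmed. Descend.

Run:
```python
from h import *
go([.4487,.3218,.080],-10.05)
```

```text
units [0.01 0.01 6.4 ] rot [ 0.1 -0.   0.2] rows>= 3.1
```

```bash
python3 -m crank '[{"xyz":[0,0,2],"delta_rot":[0,0,0],"claw":0},{"xyz":[0,0,4],"delta_rot":[0,0,0],"claw":0},{"xyz":[0,0,5.5],"delta_rot":[0,0,0],"claw":0},{"xyz":[0,0,6.4],"delta_rot":[0,0,0],"claw":0},{"xyz":[0,0,6.4],"delta_rot":[0,0,0],"claw":0},{"xyz":[0,0,6.4],"delta_rot":[0,0,0],"claw":1},{"xyz":[0,0,6.4],"delta_rot":[0,0,0],"claw":1},{"xyz":[0,0,6.4],"delta_rot":[0,0,0],"claw":1},{"xyz":[0,0,6.4],"delta_rot":[0,0,0],"claw":1},{"xyz":[0,0,6.4],"delta_rot":[0,0,0],"claw":1},{"xyz":[0,0,6.4],"delta_rot":[0,0,0],"claw":1},{"xyz":[0,0,6.4],"delta_rot":[0,0,0],"claw":1},{"xyz":[0,0,6.4],"delta_rot":[0,0,0],"claw":1}]' 60
python3 - <<'E'
from h import *
np.set_printoptions(precision=4,suppress=True)
c=load("w_board");k=cam(c,c["st"]);im=c["img"];h=cv2.cvtColor(im,cv2.COLOR_BGR2HSV)
for p in [(690/1.0-400,100),(190,100),(150,140),(115,110)]: 
    x,y=int(p[0]*1.28),int(p[1]*1.28); print(p,h[y,x])
cv2.imwrite("pics/bd.png",cv2.resize(im[60:250,140:420],(800,543),interpolation=3))
E
```

```text
time_s: 5.72
tcp_pos: [0.448, 0.3233, 0.0793]
eef_rot: [180.0, 0.0, -9.8]
contact_force: [-0.1, -0.4, -0.6]
gripper_width: 0.0214
gripper_force: 60.0
(290.0, 100) [117  17 132]
(190, 100) [ 28  22 141]
(150, 140) [ 20  88 148]
(115, 110) [ 15 139 108]
```

View pics/bd.png

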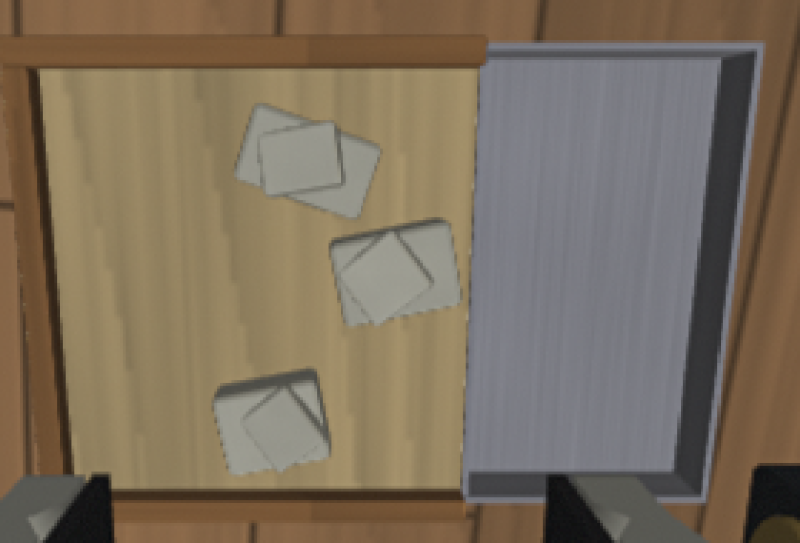

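Grip is good (60 N, 21.4 mm). The view shows the board's clear corners at (42,68), (478,68), (463,490), (72,490), with the chunks at (307,160), (396,272), (272,422). Fit the station frame and express the chunks in it.

```bash
cat >> h.py <<'E'
def station():
    c=load("w_board");k=cam(c,c["st"])
    Q=lambda u,v:(140+u/2.857-.3,60+v/2.857-.3)
    w=np.array([plane(k,Q(*p),.06)[:2] for p in [(42,68),(478,68),(463,490),(72,490)]])
    l=np.array([(.125,-.125),(-.12,-.125),(-.12,.125),(.125,.125)])
    a,b=l-l.mean(0),w-w.mean(0)
    th=np.arctan2((a[:,0]*b[:,1]-a[:,1]*b[:,0]).sum(),(a*b).sum())
    M=np.array([[np.cos(th),-np.sin(th)],[np.sin(th),np.cos(th)]]); o=w.mean(0)-M@l.mean(0)
    return th,M,o,w,(b@M)-a,k,Q
E
python3 - <<'E'
from h import *
np.set_printoptions(precision=4,suppress=True)
th,M,o,w,res,k,Q=station()
print(np.degrees(th),o,w,"res",res)
sc=load("side"); 
print("side reproj corners",[proj(cam(sc),np.r_[o+M@np.array(p),.082]) for p in[(.14,-.14),(.14,.14),(-.12,-.14),(-.12,.14)]])
for n,ps,z in[("a",[(255,102),(382,148),(358,217),(234,178)],.09),("b",[(331,245),(445,222),(461,298),(345,325)],.09),("c",[(215,397),(318,378),(329,458),(230,473)],.09)]:
    print(n,(np.array([plane(k,Q(*p),z)[:2] for p in ps])-o)@M)
for n,p in [("pre",(.100,.030)),("pre2",(.100,-.035))]: print(n,o+M@np.array(p))
E
```

```text
3.939995813284802 [ 0.5947 -0.0086] [[ 0.727  -0.126 ]
 [ 0.4844 -0.143 ]
 [ 0.4643  0.1089]
 [ 0.713   0.1264]] res [[-0.0011 -0.0012]
 [ 0.0008 -0.0015]
 [-0.002   0.0012]
 [ 0.0023  0.0015]]
side reproj corners [array([205.5914, 162.3499]), array([190.7046, 235.2206]), array([290.9906, 166.6229]), array([290.0306, 240.7553])]
a [[ 0.003  -0.1067]
 [-0.0646 -0.0833]
 [-0.0521 -0.0469]
 [ 0.0153 -0.0676]]
b [[-0.0374 -0.0316]
 [-0.1    -0.0442]
 [-0.1106 -0.0022]
 [-0.0454  0.0134]]
c [[ 0.0298  0.056 ]
 [-0.03    0.0445]
 [-0.0365  0.0936]
 [ 0.0225  0.1031]]
pre [0.6924 0.0282]
pre2 [ 0.6968 -0.0367]
```

Station frame fits to about 2 mm (yaw 3.94°, origin (0.595,-0.009)). Two sweeps are needed: b and c at y=+36 mm, then a at y=-36 mm.

Run:
```python
from h import *
th,M,o,*_=station()
for p in [(.098,.036),(.098,-.036),(-.14,.036),(-.14,-.036)]:
    x=o+M@np.array(p);print(p,x); go([x[0],x[1],.24],-86.06)
```

```text
(0.098, 0.036) [0.68996301 0.03404386]
units [ 9.58  8.14 -5.35] rot [ 0.  -0.  76.3] rows>= 7.1
(0.098, -0.036) [ 0.69491026 -0.03778597]
units [10.15 10.47 -5.35] rot [ 0.  -0.  76.3] rows>= 7.5
(-0.14, 0.036) [0.45252551 0.01769047]
units [ 1.87 10.02 -5.35] rot [ 0.  -0.  76.3] rows>= 7.1
(-0.14, -0.036) [ 0.45747276 -0.05413936]
units [ 2.44 12.35 -5.35] rot [ 0.  -0.  76.3] rows>= 7.1
```

```bash
python3 -m crank '[{"xyz":[0,0,-1],"delta_rot":[0,0,0],"claw":1},{"xyz":[0,0,-2.5],"delta_rot":[0,0,0],"claw":1},{"xyz":[0,0,-4],"delta_rot":[0,0,0],"claw":1},{"xyz":[1,0.8,-5.35],"delta_rot":[0,0,8],"claw":1},{"xyz":[2.3,2,-5.35],"delta_rot":[0,0,18],"claw":1},{"xyz":[3.6,3,-5.35],"delta_rot":[0,0,28],"claw":1},{"xyz":[4.8,4.1,-5.35],"delta_rot":[0,0,38],"claw":1},{"xyz":[6,5.2,-5.35],"delta_rot":[0,0,48],"claw":1},{"xyz":[7.3,6.2,-5.35],"delta_rot":[0,0,58],"claw":1},{"xyz":[8.6,7.3,-5.35],"delta_rot":[0,0,68],"claw":1},{"xyz":[9.58,8.14,-5.35],"delta_rot":[0,0,76.3],"claw":1},{"xyz":[9.58,8.14,-5.35],"delta_rot":[0,0,76.3],"claw":1},{"xyz":[9.58,8.14,-5.35],"delta_rot":[0,0,76.3],"claw":1}]'
python3 - <<'E'
from h import *
snap("wrist","w_held")
go([.68996,.03404,.1305],-86.06)
m=np.hstack([load("w_held")["img"][:,:400],snap("scene")["img"][60:,100:500][:384]]) if 0 else np.hstack([cv2.resize(load("w_held")["img"],(400,300)),cv2.resize(snap("scene")["img"],(400,300))])
cv2.imwrite("pics/held.png",m)
E
```

```text
time_s: 7.35
tcp_pos: [0.6895, 0.0342, 0.239]
eef_rot: [179.9, 0.0, -86.0]
contact_force: [-0.4, 0.6, -2.8]
gripper_width: 0.0216
gripper_force: 59.9
units [ 0.02 -0.02  3.63] rot [0.1 0.  0.1] rows>= 1.7
```

View pics/held.png

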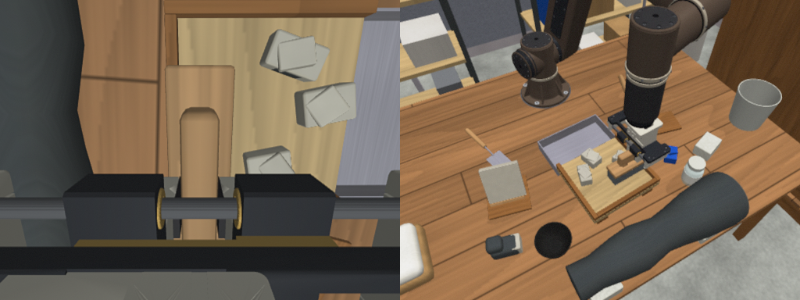

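The brush is held square to the board, clear of the chunks. Before lowering, check the clearance of the gripper's body to the black form beside the board.

Run:
```python
from h import *
np.set_printoptions(precision=3,suppress=True)
c=load("w_held");k=cam(c,c["st"])
d=load("side");kd=cam(d); s=load("scene"); ks=cam(s)
for z in(.1,.2,.25):
    print(z,"wrist",[plane(k,p,z)[:2] for p in[(105,60),(113,128),(118,210)]],"side",[plane(kd,p,z)[:2] for p in[(182,120),(160,190),(145,240)]],"scene",[plane(ks,p,z)[:2] for p in[(330,275),(300,290),(380,240)]])
```

```text
0.1 wrist [array([ 0.836, -0.076]), array([ 0.833, -0.015]), array([0.832, 0.071])] side [array([ 0.858, -0.309]), array([0.842, 0.01 ]), array([0.831, 0.185])] scene [array([0.842, 0.04 ]), array([ 0.838, -0.046]), array([0.825, 0.215])]
0.2 wrist [array([ 0.789, -0.063]), array([ 0.786, -0.022]), array([0.786, 0.034])] side [array([ 0.815, -0.184]), array([0.801, 0.1  ]), array([0.791, 0.256])] scene [array([ 0.874, -0.002]), array([ 0.871, -0.079]), array([0.859, 0.153])]
0.25 wrist [array([ 0.765, -0.057]), array([ 0.763, -0.026]), array([0.763, 0.016])] side [array([ 0.794, -0.121]), array([0.78 , 0.145]), array([0.772, 0.291])] scene [array([ 0.89 , -0.024]), array([ 0.887, -0.095]), array([0.877, 0.121])]
```

Near edge of the form is at x≈0.835 in all three views, while the gripper body only reaches 0.79, so it's clear. Lower and sweep.

```bash
python3 -m crank '[{"xyz":[0,0,1.5],"delta_rot":[0,0,0],"claw":1},{"xyz":[0,0,2.8],"delta_rot":[0,0,0],"claw":1},{"xyz":[0,0,3.6],"delta_rot":[0,0,0],"claw":1},{"xyz":[0,0,3.6],"delta_rot":[0,0,0],"claw":1},{"xyz":[0,0,3.6],"delta_rot":[0,0,0],"claw":1}]'
python3 -m crank '[{"xyz":[0,0.4,0],"delta_rot":[0,0,0],"claw":1},{"xyz":[0,0.8,0],"delta_rot":[0,0,0],"claw":1},{"xyz":[0,1.2,0],"delta_rot":[0,0,0],"claw":1},{"xyz":[0,1.6,0],"delta_rot":[0,0,0],"claw":1},{"xyz":[0,2,0],"delta_rot":[0,0,0],"claw":1},{"xyz":[0,2.4,0],"delta_rot":[0,0,0],"claw":1},{"xyz":[0,2.8,0],"delta_rot":[0,0,0],"claw":1},{"xyz":[0,3.2,0],"delta_rot":[0,0,0],"claw":1},{"xyz":[0,3.6,0],"delta_rot":[0,0,0],"claw":1},{"xyz":[0,4,0],"delta_rot":[0,0,0],"claw":1},{"xyz":[0,4.4,0],"delta_rot":[0,0,0],"claw":1},{"xyz":[0,4.8,0],"delta_rot":[0,0,0],"claw":1},{"xyz":[0,5.2,0],"delta_rot":[0,0,0],"claw":1},{"xyz":[0,5.6,0],"delta_rot":[0,0,0],"claw":1},{"xyz":[0,6,0],"delta_rot":[0,0,0],"claw":1},{"xyz":[0,6.4,0],"delta_rot":[0,0,0],"claw":1},{"xyz":[0,6.8,0],"delta_rot":[0,0,0],"claw":1},{"xyz":[0,7.2,0],"delta_rot":[0,0,0],"claw":1},{"xyz":[0,7.6,0],"delta_rot":[0,0,0],"claw":1},{"xyz":[0,7.9,0],"delta_rot":[0,0,0],"claw":1}]'
python3 - <<'E'
from h import *
snap("side"); snap("wrist","w_sw1")
go([.69491,-.03779,.235],-86.06)
m=np.hstack([cv2.resize(load("w_sw1")["img"],(400,300)),cv2.resize(load("side")["img"][120:330,150:430],(400,300))])
cv2.imwrite("pics/sw1.png",m)
E
```

```text
time_s: 8.07
tcp_pos: [0.6906, 0.0349, 0.1336]
eef_rot: [-179.9, 0.0, -86.0]
contact_force: [0.7, -0.3, -2.9]
gripper_width: 0.0219
gripper_force: 60.0
time_s: 10.58
tcp_pos: [0.4529, 0.0178, 0.1321]
eef_rot: [-180.0, 0.0, -86.1]
contact_force: [0.6, -0.3, -2.6]
gripper_width: 0.0215
gripper_force: 60.0
units [ 2.4  -7.93 -3.43] rot [0. 0. 0.] rows>= 4.3
```

View pics/sw1.png

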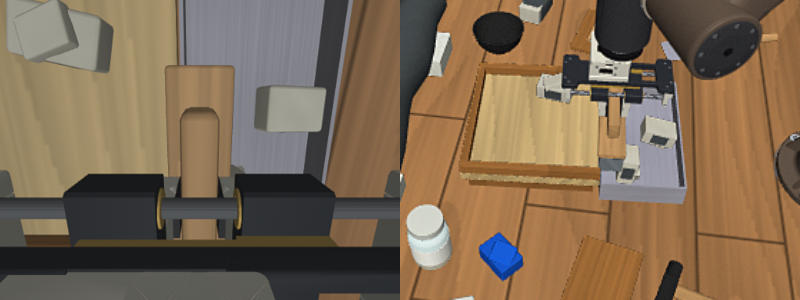

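Chunks b and c are in the tray (panel (290,108), and right panel (627,165)), and a is still on the board at (60,40). Second sweep on the -y side.

```bash
python3 -m crank '[{"xyz":[0,0,-1],"delta_rot":[0,0,0],"claw":1},{"xyz":[0,0,-2.4],"delta_rot":[0,0,0],"claw":1},{"xyz":[0,0,-3.4],"delta_rot":[0,0,0],"claw":1},{"xyz":[0.6,-2,-3.4],"delta_rot":[0,0,0],"claw":1},{"xyz":[1.2,-4,-3.4],"delta_rot":[0,0,0],"claw":1},{"xyz":[1.8,-6,-3.4],"delta_rot":[0,0,0],"claw":1},{"xyz":[2.4,-7.9,-3.4],"delta_rot":[0,0,0],"claw":1},{"xyz":[2.4,-7.9,-3.4],"delta_rot":[0,0,0],"claw":1},{"xyz":[2.4,-7.9,-3.4],"delta_rot":[0,0,0],"claw":1},{"xyz":[2.4,-7.9,-1.8],"delta_rot":[0,0,0],"claw":1},{"xyz":[2.4,-7.9,-0.6],"delta_rot":[0,0,0],"claw":1},{"xyz":[2.4,-7.9,0],"delta_rot":[0,0,0],"claw":1},{"xyz":[2.4,-7.9,0],"delta_rot":[0,0,0],"claw":1}]'
python3 -m crank '[{"xyz":[0,0.4,0],"delta_rot":[0,0,0],"claw":1},{"xyz":[0,0.8,0],"delta_rot":[0,0,0],"claw":1},{"xyz":[0,1.2,0],"delta_rot":[0,0,0],"claw":1},{"xyz":[0,1.6,0],"delta_rot":[0,0,0],"claw":1},{"xyz":[0,2,0],"delta_rot":[0,0,0],"claw":1},{"xyz":[0,2.4,0],"delta_rot":[0,0,0],"claw":1},{"xyz":[0,2.8,0],"delta_rot":[0,0,0],"claw":1},{"xyz":[0,3.2,0],"delta_rot":[0,0,0],"claw":1},{"xyz":[0,3.6,0],"delta_rot":[0,0,0],"claw":1},{"xyz":[0,4,0],"delta_rot":[0,0,0],"claw":1},{"xyz":[0,4.4,0],"delta_rot":[0,0,0],"claw":1},{"xyz":[0,4.8,0],"delta_rot":[0,0,0],"claw":1},{"xyz":[0,5.2,0],"delta_rot":[0,0,0],"claw":1},{"xyz":[0,5.6,0],"delta_rot":[0,0,0],"claw":1},{"xyz":[0,6,0],"delta_rot":[0,0,0],"claw":1},{"xyz":[0,6.4,0],"delta_rot":[0,0,0],"claw":1},{"xyz":[0,6.8,0],"delta_rot":[0,0,0],"claw":1},{"xyz":[0,7.2,0],"delta_rot":[0,0,0],"claw":1},{"xyz":[0,7.6,0],"delta_rot":[0,0,0],"claw":1},{"xyz":[0,7.9,0],"delta_rot":[0,0,0],"claw":1}]'
python3 -m crank '[{"xyz":[0,0,-1],"delta_rot":[0,0,0],"claw":1},{"xyz":[0,-0.5,-2.4],"delta_rot":[0,0,0],"claw":1},{"xyz":[-1,-1,-4.2],"delta_rot":[0,0,0],"claw":1},{"xyz":[-3,-1,-4.2],"delta_rot":[0,0,0],"claw":1},{"xyz":[-5,-1,-4.2],"delta_rot":[0,0,0],"claw":1},{"xyz":[-7,-1,-4.2],"delta_rot":[0,0,0],"claw":1},{"xyz":[-8,-1,-4.2],"delta_rot":[0,0,0],"claw":1},{"xyz":[-8,-1,-4.2],"delta_rot":[0,0,0],"claw":1}]'
python3 - <<'E'
from h import *
snap("scene");snap("side")
go([.449,.322,.23],-10.05)
m=np.hstack([cv2.resize(load("scene")["img"][100:310,130:410],(400,300)),cv2.resize(load("side")["img"][120:330,150:430],(400,300))])
cv2.imwrite("pics/sw2.png",m)
E
```

```text
time_s: 12.3
tcp_pos: [0.6943, -0.0375, 0.132]
eef_rot: [179.9, -0.0, -86.0]
contact_force: [0.8, 0.3, -2.0]
gripper_width: 0.0214
gripper_force: 60.0
time_s: 14.8
tcp_pos: [0.4577, -0.0541, 0.1321]
eef_rot: [-180.0, 0.0, -86.1]
contact_force: [0.4, -0.1, -3.0]
gripper_width: 0.0212
gripper_force: 60.0
time_s: 15.8
tcp_pos: [0.4715, 0.1895, 0.2577]
eef_rot: [180.0, -0.0, -85.9]
contact_force: [-0.8, -0.0, -3.4]
gripper_width: 0.0215
gripper_force: 60.0
units [-4.52  0.44  0.93] rot [  0.   0. -76.] rows>= 7.1
```

View pics/sw2.png

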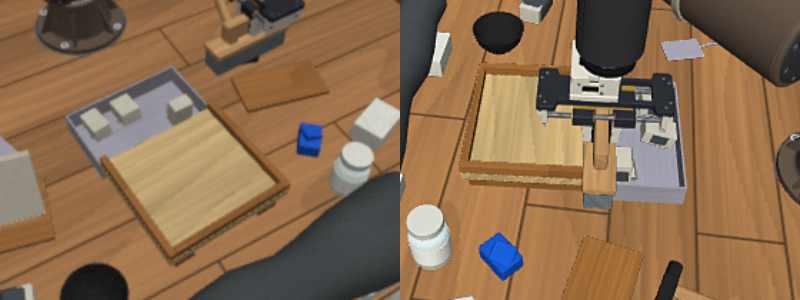

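All three chunks lie in the tray at left panel (95,122), (125,107), (180,107), and the board is clear. Return the brush to the slab.

```bash
python3 -m crank '[{"xyz":[-0.5,0,0],"delta_rot":[0,0,-9],"claw":1},{"xyz":[-1,0.1,0],"delta_rot":[0,0,-19],"claw":1},{"xyz":[-1.8,0.2,0],"delta_rot":[0,0,-29],"claw":1},{"xyz":[-2.6,0.2,0.3],"delta_rot":[0,0,-39],"claw":1},{"xyz":[-3.4,0.3,0.5],"delta_rot":[0,0,-49],"claw":1},{"xyz":[-4,0.4,0.7],"delta_rot":[0,0,-59],"claw":1},{"xyz":[-4.5,0.4,0.9],"delta_rot":[0,0,-69],"claw":1},{"xyz":[-4.6,0.4,0.9],"delta_rot":[0,0,-76],"claw":1},{"xyz":[-4.6,0.4,0.9],"delta_rot":[0,0,-76],"claw":1},{"xyz":[-4.6,0.4,0.9],"delta_rot":[0,0,-76],"claw":1}]'
python3 - <<'E'
from h import *
go([.453,.325,.0805],-10.05)
E
```

```text
time_s: 17.15
tcp_pos: [0.4508, 0.3236, 0.2312]
eef_rot: [-180.0, -0.0, -10.3]
contact_force: [0.4, -0.8, -3.7]
gripper_width: 0.0221
gripper_force: 60.0
units [ 0.06 -0.06  5.02] rot [-0.  -0.  -0.2] rows>= 2.4
```

```bash
python3 -m crank '[{"xyz":[0.06,-0.06,1.5],"delta_rot":[0,0,0],"claw":1},{"xyz":[0.06,-0.06,3],"delta_rot":[0,0,0],"claw":1},{"xyz":[0.06,-0.06,4.2],"delta_rot":[0,0,0],"claw":1},{"xyz":[0.06,-0.06,4.7],"delta_rot":[0,0,0],"claw":1},{"xyz":[0.06,-0.06,5],"delta_rot":[0,0,0],"claw":1},{"xyz":[0.06,-0.06,5.03],"delta_rot":[0,0,0],"claw":1},{"xyz":[0.06,-0.06,5.03],"delta_rot":[0,0,0],"claw":1}]'
```

```text
time_s: 18.02
tcp_pos: [0.4532, 0.3265, 0.0813]
eef_rot: [-179.9, -0.1, -10.1]
contact_force: [-0.8, -0.3, -2.7]
gripper_width: 0.0219
gripper_force: 60.0
```

Run:
```python
from h import *
np.set_printoptions(precision=4,suppress=True)
c=load("w_tile");k=cam(c,c["st"])
P=lambda u,v:(215+(u-400)/3-.3,80+v/3-.3)
d=load("side") # later frame but tile unmoved; use first pics
s=dict(load("scene"));
ks,kd=cam(s),cam(d)
D=lambda u,v:(90+(u-290)/2.8-.3,195+(v-340)/2.8-.3)
F=lambda u,v:(260+(u-546)/3.3-.3,95+(v-340)/3.3-.3)
# front-face (+x) and back-face corners of the top edge; y- is image up/down?
pts={"front_top_y+":[(k,P(602,358)),(ks,D(460,371)) ],
"back_top_y+":[(k,P(637,361))],
"front_top_y-":[(k,P(667,92)),(ks,D(326,409))],
"back_top_y-":[(k,P(703,100)),(ks,D(321,401))],
"front_bot_y-":[(k,P(524,70)),(ks,D(360,530))],"front_bot_y+":[(k,P(480,285)),(ks,D(492,492))]}
for n,o in pts.items():
    print(n,tri(o) if len(o)>1 else "",[plane(k,o[0][1],z) for z in(.14,.155)])
```

```text
front_top_y+ (array([ 0.4563, -0.2787,  0.1443]), np.float64(0.003275789101581352)) [array([ 0.4569, -0.2807,  0.14  ]), array([ 0.4584, -0.2851,  0.155 ])]
back_top_y+  [array([ 0.4396, -0.279 ,  0.14  ]), array([ 0.4416, -0.2835,  0.155 ])]
front_top_y- (array([ 0.4287, -0.4036,  0.1368]), np.float64(0.0033347211313709594)) [array([ 0.4296, -0.4069,  0.14  ]), array([ 0.432 , -0.4067,  0.155 ])]
back_top_y- (array([ 0.4109, -0.4028,  0.1295]), np.float64(0.0004282873465303166)) [array([ 0.413 , -0.4032,  0.14  ]), array([ 0.416 , -0.4032,  0.155 ])]
front_bot_y- (array([ 0.4942, -0.4208,  0.0246]), np.float64(5.956401252138001e-05)) [array([ 0.4948, -0.4169,  0.14  ]), array([ 0.4949, -0.4164,  0.155 ])]
front_bot_y+ (array([ 0.5214, -0.2938,  0.029 ]), np.float64(0.0014823394662485207)) [array([ 0.5165, -0.3178,  0.14  ]), array([ 0.5158, -0.3208,  0.155 ])]
```

Brush is about 2 mm above its slab; lower the rest of the way, release and rise.

```bash
python3 -m crank '[{"xyz":[0,0,0.04],"delta_rot":[0,0,0],"claw":1},{"xyz":[0,0,0.08],"delta_rot":[0,0,0],"claw":1},{"xyz":[0,0,0.08],"delta_rot":[0,0,0],"claw":1},{"xyz":[0,0,0.08],"delta_rot":[0,0,0],"claw":0},{"xyz":[0,0,0.08],"delta_rot":[0,0,0],"claw":0},{"xyz":[0,0,0.08],"delta_rot":[0,0,0],"claw":0},{"xyz":[0,0,0.08],"delta_rot":[0,0,0],"claw":0},{"xyz":[0,0,0.08],"delta_rot":[0,0,0],"claw":0},{"xyz":[0,0,-1.5],"delta_rot":[0,0,0],"claw":0},{"xyz":[0,0,-3.5],"delta_rot":[0,0,0],"claw":0},{"xyz":[0,0,-5.5],"delta_rot":[0,0,0],"claw":0},{"xyz":[0,0,-7.5],"delta_rot":[0,0,0],"claw":0},{"xyz":[0,0,-7.5],"delta_rot":[0,0,0],"claw":0},{"xyz":[0,0,-7.5],"delta_rot":[0,0,0],"claw":0}]'
python3 - <<'E'
from h import *
c=snap("wrist","w_back");k=cam(c,c["st"])
print("expect brush corners px",[proj(k,x) for x in[(.543,.333,.067),(.535,.287,.067)]])
h=cv2.cvtColor(c["img"],cv2.COLOR_BGR2HSV); m=((h[...,1]<112)&(h[...,2]>140)&(abs(h[...,0].astype(int)-16)<3)).astype(np.uint8)[90:220,220:300]
ys,xs=np.nonzero(cv2.morphologyEx(m,2,np.ones((5,5)))); print(xs.min()+220,xs.max()+220,ys.min()+90,ys.max()+90)
# second pre-tile view pose: above the tile from the -x side, closer
go([.50,-.30,.36],-102)
E
```

```text
time_s: 19.77
tcp_pos: [0.4523, 0.3257, 0.3051]
eef_rot: [-180.0, 0.0, -10.1]
contact_force: [-0.9, -0.6, -1.0]
gripper_width: 0.0875
gripper_force: 0.0
expect brush corners px [array([236.31886722, 100.36688427]), array([272.66400541, 100.21793558])]
236 271 101 219
units [ 5.21 20.25 -1.84] rot [ 0.1 -0.  91.9] rows>= 10.1
```

Brush stands as expected (edges 236-271 px against 236-273 predicted). Move to a second view of the tile.

```bash
python3 -m crank '[{"xyz":[1,2,-0.5],"delta_rot":[0,0,10],"claw":0},{"xyz":[1.8,4,-1],"delta_rot":[0,0,20],"claw":0},{"xyz":[2.5,6,-1.5],"delta_rot":[0,0,30],"claw":0},{"xyz":[3.2,8,-1.8],"delta_rot":[0,0,40],"claw":0},{"xyz":[3.9,10,-1.8],"delta_rot":[0,0,50],"claw":0},{"xyz":[4.4,12,-1],"delta_rot":[0,0,60],"claw":0},{"xyz":[4.7,14,-0.5],"delta_rot":[0,0,70],"claw":0},{"xyz":[4.7,16,0],"delta_rot":[0,0,80],"claw":0},{"xyz":[4.7,17,0],"delta_rot":[0,0,90],"claw":0},{"xyz":[4.7,17.2,0],"delta_rot":[0,0,92],"claw":0},{"xyz":[4.7,17.2,0],"delta_rot":[0,0,92],"claw":0},{"xyz":[4.7,17.2,0],"delta_rot":[0,0,92],"claw":0},{"xyz":[4.7,17.2,0],"delta_rot":[0,0,92],"claw":0}]'
python3 - <<'E'
from h import *
np.set_printoptions(precision=4,suppress=True)
c=snap("wrist","w_tile2");k=cam(c,c["st"])
T=[proj(k,x) for x in[(.457,-.281,.14),(.44,-.279,.128),(.43,-.407,.14),(.413,-.403,.128)]]
print(T)
x0=int(min(t[0] for t in T))-80;y0=max(0,int(min(t[1] for t in T))-30); print(x0,y0,c["st"]["tcp_pos"])
cv2.imwrite("pics/t2.png",cv2.resize(c["img"][y0:y0+180,x0:x0+200],None,fx=3.3,fy=3.3,interpolation=3))
E
```

```text
time_s: 21.45
tcp_pos: [0.5017, -0.2058, 0.3052]
eef_rot: [-180.0, 0.0, -101.9]
contact_force: [-0.3, -0.4, -0.2]
gripper_width: 0.0878
gripper_force: 0.0
[array([281.5654, 103.0922]), array([296.2847, 101.9727]), array([285.2791, -41.2278]), array([301.9556, -34.5022])]
201 0 [ 0.5017 -0.2058  0.3052]
```

View pics/t2.png

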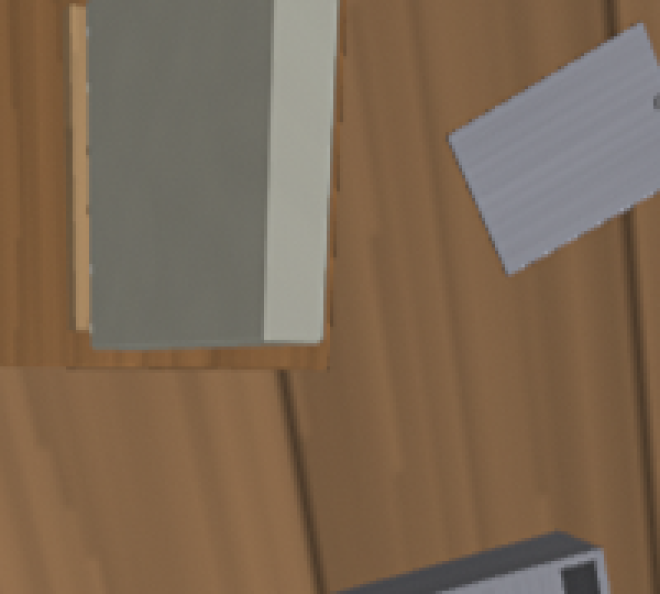

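The y+ end of the tile shows: front top (264,343), back top (323,343), front bottom (92,347) in the crop. By count that was my 11th picture, one over the limit of 10, so I'll view no more and work with numbers only.

```bash
cat >> h.py <<'E'
def tilegrasp(C,yaw,lean,up):
    "tool pose gripping tile: C centre, TCP 'up' m above the centre along tile z"
    E=R.from_euler('z',yaw,degrees=True)*R.from_euler('y',-lean,degrees=True)
    X,Y,Z=E.as_matrix().T
    M=np.column_stack([np.cross(-X,-Z),-X,-Z])
    return C+up*Z,R.from_matrix(M).as_euler('xyz',degrees=True)
E
python3 - <<'E'
from h import *
np.set_printoptions(precision=4,suppress=True)
c=load("w_tile");k=cam(c,c["st"]);c2=load("w_tile2");k2=cam(c2,c2["st"])
P=lambda u,v:(215+(u-400)/3-.3,80+v/3-.3); P2=lambda u,v:(201+u/3.3-.3,v/3.3-.3)
ks=cam(load("scene"));D=lambda u,v:(90+(u-290)/2.8-.3,195+(v-340)/2.8-.3)
o={"ft+":((602,358),(264,343),(460,371)),"bt+":((637,361),(323,343),None),"fb+":((480,287),(92,347),(492,492))}
for n,(a,b,s) in o.items():
    print(n,tri([(k,P(*a)),(k2,P2(*b))]), tri([(k,P(*a)),(k2,P2(*b)),(ks,D(*s))]) if s else "")
# fit tile centre given yaw/lean/centre, least squares on all corner pixels
from scipy.optimize import least_squares
obs=[(k,P(602,358),(.012,.065,.065)),(k,P(637,361),(-.012,.065,.065)),(k,P(667,92),(.012,-.065,.065)),(k,P(703,100),(-.012,-.065,.065)),
(k,P(483,288),(.012,.065,-.065)),(k,P(526,70),(.012,-.065,-.065)),
(k2,P2(264,343),(.012,.065,.065)),(k2,P2(323,343),(-.012,.065,.065)),(k2,P2(92,347),(.012,.065,-.065)),
(ks,D(460,371),(-.012,.065,.065)),(ks,D(321,401),(-.012,-.065,.065)),(ks,D(492,492),(.012,.065,-.065)),(ks,D(360,530),(.012,-.065,-.065))]
def f(p):
    E=R.from_euler('z',p[3],degrees=True)*R.from_euler('y',-p[4],degrees=True)
    return np.concatenate([proj(K,p[:3]+E.apply(x))-q for K,q,x in obs])
s=least_squares(f,[.47,-.345,.08,-12,30],loss='soft_l1'); print(s.x,f(s.x).reshape(-1,2))
E
```

```text
ft+ (array([ 0.4574, -0.2807,  0.1399]), np.float64(0.0005338076940992671)) (array([ 0.4576, -0.2796,  0.1463]), np.float64(0.003904414067129019))
bt+ (array([ 0.4385, -0.2768,  0.1323]), np.float64(2.4026872426556758e-05)) 
fb+ (array([ 0.5207, -0.2954,  0.0355]), np.float64(0.0007059467910831569)) (array([ 0.5212, -0.2941,  0.0297]), np.float64(0.0018059688217617288))
[  0.4653  -0.3486   0.0766 -12.2888  29.6871] [[-0.6834 -0.0061]
 [ 0.2391 -0.4762]
 [-0.5065 -0.4229]
 [ 0.4429  0.1862]
 [-0.4055 -0.7329]
 [-0.0363 -0.3005]
 [ 0.1018  0.2294]
 [ 0.3485  0.6977]
 [ 0.2874  1.2862]
 [-0.9363 -0.5975]
 [-0.0412  0.3304]
 [-0.4144  0.7718]
 [-0.3844 -0.5066]]
```

Pose fit is sub-pixel: centre (0.465,-0.349,0.077), yaw -12.3°, lean 29.7° (stated as 30°). Work out the approach.

Run:
```python
from h import *
for up in(.13,.021):
    p,e=tilegrasp(np.array([.4653,-.3486,.0766]),-12.3,30,up); print(p,e); go(p,0,e)
```

```text
[ 0.40179204 -0.33475302  0.1891833 ] [-150.     0.  -102.3]
units [4.89 2.37 3.87] rot [30.   0.1  0.4] rows>= 3.2
[ 0.45504102 -0.34636318  0.09478653] [-150.     0.  -102.3]
units [4.9  0.55 7.02] rot [30.   0.1  0.4] rows>= 4.1
```

```bash
python3 -m crank '[{"xyz":[1.5,1,0],"delta_rot":[8,0,0],"claw":0},{"xyz":[3,2.3,0.3],"delta_rot":[17,0,0.2],"claw":0},{"xyz":[4.5,2.4,1.5],"delta_rot":[25,0,0.4],"claw":0},{"xyz":[4.9,2.4,3],"delta_rot":[30,0,0.4],"claw":0},{"xyz":[4.9,2.4,3.9],"delta_rot":[30,0,0.4],"claw":0},{"xyz":[4.9,2.4,3.9],"delta_rot":[30,0,0.4],"claw":0},{"xyz":[4.9,2.4,3.9],"delta_rot":[30,0,0.4],"claw":0}]'
python3 - <<'E'
from h import *
p,e=tilegrasp(np.array([.4653,-.3486,.0766]),-12.3,30,.021); go(p,0,e)
E
```

```text
time_s: 22.38
tcp_pos: [0.4015, -0.3357, 0.1897]
eef_rot: [-149.9, 0.0, -102.3]
contact_force: [-0.4, -1.1, 0.9]
gripper_width: 0.0877
gripper_force: 0.0
units [-0.03  0.01  3.65] rot [-0.1  0.  -0.1] rows>= 1.8
```

```bash
python3 -m crank '[{"xyz":[0,0,1],"delta_rot":[0,0,0],"claw":0},{"xyz":[0,0,2],"delta_rot":[0,0,0],"claw":0},{"xyz":[0,0,3],"delta_rot":[0,0,0],"claw":0},{"xyz":[0,0,3.65],"delta_rot":[0,0,0],"claw":0},{"xyz":[0,0,3.65],"delta_rot":[0,0,0],"claw":0},{"xyz":[0,0,3.65],"delta_rot":[0,0,0],"claw":1},{"xyz":[0,0,3.65],"delta_rot":[0,0,0],"claw":1},{"xyz":[0,0,3.65],"delta_rot":[0,0,0],"claw":1},{"xyz":[0,0,3.65],"delta_rot":[0,0,0],"claw":1},{"xyz":[0,0,3.65],"delta_rot":[0,0,0],"claw":1},{"xyz":[0,0,3.65],"delta_rot":[0,0,0],"claw":1},{"xyz":[0,0,3.65],"delta_rot":[0,0,0],"claw":1}]' 45
```

```text
time_s: 23.88
tcp_pos: [0.4576, -0.3485, 0.0961]
eef_rot: [-149.6, -0.0, -102.4]
contact_force: [8.5, -0.2, 2.4]
gripper_width: 0.0238
gripper_force: 44.9
```

```bash
python3 -m crank '[{"xyz":[0,0,-0.5],"delta_rot":[0,0,0],"claw":1},{"xyz":[0,0,-1.5],"delta_rot":[0,0,0],"claw":1},{"xyz":[0,0,-3],"delta_rot":[0,0,0],"claw":1},{"xyz":[0,0,-4.5],"delta_rot":[0,0,0],"claw":1},{"xyz":[0,0,-5.5],"delta_rot":[0,0,0],"claw":1},{"xyz":[0,0,-5.5],"delta_rot":[0,0,0],"claw":1}]'
python3 - <<'E'
from h import *
th,M,o,*_=station(); print(o)
go([o[0],o[1],.25],-86.06)
E
```

```text
time_s: 24.62
tcp_pos: [0.3723, -0.3294, 0.2374]
eef_rot: [-149.9, 0.1, -102.5]
contact_force: [0.1, 0.5, -5.7]
gripper_width: 0.0239
gripper_force: 45.0
[ 0.59466825 -0.00860481]
units [-12.04  -4.47   2.13] rot [-29.9  -4.2 -16. ] rows>= 6.2
```

```bash
python3 -m crank '[{"xyz":[-0.6,-0.3,-0.2],"delta_rot":[-3,-0.4,-1.6],"claw":1},{"xyz":[-1.8,-0.8,0],"delta_rot":[-6,-0.8,-3],"claw":1},{"xyz":[-3.2,-1.2,0.3],"delta_rot":[-10,-1.4,-5.3],"claw":1},{"xyz":[-4.6,-1.7,0.6],"delta_rot":[-14,-2,-7.5],"claw":1},{"xyz":[-6,-2.2,0.9],"delta_rot":[-18,-2.5,-9.6],"claw":1},{"xyz":[-7.4,-2.7,1.2],"delta_rot":[-22,-3.1,-11.8],"claw":1},{"xyz":[-8.8,-3.3,1.5],"delta_rot":[-26,-3.7,-14],"claw":1},{"xyz":[-10.2,-3.8,1.8],"delta_rot":[-29.9,-4.2,-16],"claw":1},{"xyz":[-11.3,-4.2,2],"delta_rot":[-29.9,-4.2,-16],"claw":1},{"xyz":[-12,-4.45,2.1],"delta_rot":[-29.9,-4.2,-16],"claw":1},{"xyz":[-12,-4.45,2.1],"delta_rot":[-29.9,-4.2,-16],"claw":1},{"xyz":[-12,-4.45,2.1],"delta_rot":[-29.9,-4.2,-16],"claw":1}]'
python3 - <<'E'
from h import *
np.set_printoptions(precision=4,suppress=True)
c=snap("scene");snap("side")
# held tile: grey mask of faces; edge-line directions and lowest points
for n in("scene","side"):
    c=load(n);k=cam(c);st=c["st"]["tcp_pos"]
    h=cv2.cvtColor(c["img"],cv2.COLOR_BGR2HSV); m=((h[...,1]<45)&(h[...,2]>95)).astype(np.uint8)
    E=R.from_euler('z',3.94,degrees=True); C=st-[0,0,.021]
    q=np.array([proj(k,C+E.apply([x,y,z])) for x in(-.012,.012) for y in(-.065,.065) for z in(-.065,.065)])
    x0,y0=q.min(0).astype(int)-8;x1,y1=q.max(0).astype(int)+8
    r=np.zeros_like(m);r[y0:y1,x0:x1]=m[y0:y1,x0:x1]
    cs,_=cv2.findContours(cv2.morphologyEx(r,2,np.ones((3,3))),0,2);b=max(cs,key=cv2.contourArea)
    print(n,"pred hull",cv2.convexHull(q.astype(np.float32))[:,0].round(1).tolist())
    print("seen",cv2.approxPolyDP(cv2.convexHull(b),2.5,True)[:,0].tolist(),cv2.contourArea(b),cv2.contourArea(cv2.convexHull(q.astype(np.float32))))
go([.5947,-.0086,.151],-86.06)
E
```

```text
time_s: 26.12
tcp_pos: [0.5936, -0.0101, 0.248]
eef_rot: [179.8, 0.0, -86.1]
contact_force: [0.5, 0.1, -5.9]
gripper_width: 0.0239
gripper_force: 45.0
scene pred hull [[287.8999938964844, 157.6999969482422], [284.70001220703125, 191.0], [244.10000610351562, 212.8000030517578], [239.10000610351562, 206.5], [237.3000030517578, 173.8000030517578], [282.1000061035156, 151.8000030517578]]
seen [[229, 197], [229, 166], [242, 159], [294, 176], [283, 190], [247, 209]] 1542.0 1956.8470007500146
side pred hull [[254.6999969482422, 124.69999694824219], [254.39999389648438, 161.8000030517578], [251.10000610351562, 196.0], [241.89999389648438, 195.5], [241.1999969482422, 158.39999389648438], [245.39999389648438, 124.30000305175781]]
seen [[252, 140], [250, 194], [242, 194], [236, 143]] 511.0 808.6968130231835
units [-0.06 -0.04  3.26] rot [ 0.1  0.  -0.1] rows>= 1.6
```

Held tile matches prediction (bottom edge at columns 242-250 seen, 242-251 predicted). Lower to just above the board, then feel for contact.

```bash
python3 -m crank '[{"xyz":[-0.05,-0.04,1],"delta_rot":[0.1,0,0],"claw":1},{"xyz":[-0.05,-0.04,2],"delta_rot":[0.1,0,0],"claw":1},{"xyz":[-0.05,-0.04,2.8],"delta_rot":[0.1,0,0],"claw":1},{"xyz":[-0.05,-0.04,3.2],"delta_rot":[0.1,0,0],"claw":1},{"xyz":[-0.05,-0.04,3.2],"delta_rot":[0.1,0,0],"claw":1},{"xyz":[-0.05,-0.04,3.2],"delta_rot":[0.1,0,0],"claw":1}]'
python3 -m crank '[{"xyz":[0,0,0.04],"delta_rot":[0,0,0],"claw":1},{"xyz":[0,0,0.07],"delta_rot":[0,0,0],"claw":1},{"xyz":[0,0,0.07],"delta_rot":[0,0,0],"claw":1}]'
python3 -m crank '[{"xyz":[0,0,0.03],"delta_rot":[0,0,0],"claw":1},{"xyz":[0,0,0.05],"delta_rot":[0,0,0],"claw":1},{"xyz":[0,0,0.05],"delta_rot":[0,0,0],"claw":1}]'
```

```text
time_s: 26.98
tcp_pos: [0.596, -0.0083, 0.1544]
eef_rot: [-179.9, 0.0, -86.1]
contact_force: [0.1, 0.4, -5.7]
gripper_width: 0.0239
gripper_force: 45.0
time_s: 27.35
tcp_pos: [0.5953, -0.0082, 0.1511]
eef_rot: [-180.0, 0.0, -86.1]
contact_force: [-0.3, 0.4, -5.7]
gripper_width: 0.0236
gripper_force: 45.0
time_s: 27.72
tcp_pos: [0.5952, -0.0082, 0.1493]
eef_rot: [180.0, 0.0, -86.1]
contact_force: [-0.7, 0.0, -6.3]
gripper_width: 0.0236
gripper_force: 45.0
```

```bash
python3 -m crank '[{"xyz":[0,0,0.03],"delta_rot":[0,0,0],"claw":1},{"xyz":[0,0,0.05],"delta_rot":[0,0,0],"claw":1},{"xyz":[0,0,0.05],"delta_rot":[0,0,0],"claw":1}]'
python3 -m crank '[{"xyz":[0,0,0.03],"delta_rot":[0,0,0],"claw":1},{"xyz":[0,0,0.04],"delta_rot":[0,0,0],"claw":1},{"xyz":[0,0,0.04],"delta_rot":[0,0,0],"claw":1}]'
```

```text
time_s: 28.1
tcp_pos: [0.5952, -0.0082, 0.1479]
eef_rot: [-180.0, 0.0, -86.1]
contact_force: [0.3, 0.6, -5.3]
gripper_width: 0.0236
gripper_force: 45.0
time_s: 28.48
tcp_pos: [0.5952, -0.0082, 0.1467]
eef_rot: [-180.0, 0.0, -86.1]
contact_force: [-0.4, -0.0, -4.9]
gripper_width: 0.0236
gripper_force: 45.0
```

```bash
python3 -m crank '[{"xyz":[0,0,0.02],"delta_rot":[0,0,0],"claw":1},{"xyz":[0,0,0.04],"delta_rot":[0,0,0],"claw":1},{"xyz":[0,0,0.04],"delta_rot":[0,0,0],"claw":1}]'
python3 -m crank '[{"xyz":[0,0,0.02],"delta_rot":[0,0,0],"claw":1},{"xyz":[0,0,0.03],"delta_rot":[0,0,0],"claw":1},{"xyz":[0,0,0.03],"delta_rot":[0,0,0],"claw":1}]'
```

```text
time_s: 28.85
tcp_pos: [0.5952, -0.0082, 0.1455]
eef_rot: [-180.0, 0.0, -86.1]
contact_force: [0.5, 0.2, -6.1]
gripper_width: 0.024
gripper_force: 45.0
time_s: 29.22
tcp_pos: [0.5952, -0.0082, 0.1446]
eef_rot: [-180.0, 0.0, -86.1]
contact_force: [0.5, -0.2, -4.5]
gripper_width: 0.024
gripper_force: 45.0
```

```bash
python3 -m crank '[{"xyz":[0,0,0.02],"delta_rot":[0,0,0],"claw":1},{"xyz":[0,0,0.03],"delta_rot":[0,0,0],"claw":1},{"xyz":[0,0,0.03],"delta_rot":[0,0,0],"claw":1}]'
python3 -m crank '[{"xyz":[0,0,0.02],"delta_rot":[0,0,0],"claw":1},{"xyz":[0,0,0.03],"delta_rot":[0,0,0],"claw":1},{"xyz":[0,0,0.03],"delta_rot":[0,0,0],"claw":1}]'
```

```text
time_s: 29.6
tcp_pos: [0.5952, -0.0082, 0.1437]
eef_rot: [-180.0, 0.0, -86.1]
contact_force: [-0.3, 0.2, -5.2]
gripper_width: 0.0237
gripper_force: 45.0
time_s: 29.98
tcp_pos: [0.5952, -0.0082, 0.1428]
eef_rot: [-180.0, 0.0, -86.1]
contact_force: [-0.7, 0.4, -5.7]
gripper_width: 0.024
gripper_force: 45.0
```

```bash
python3 -m crank '[{"xyz":[0,0,0.02],"delta_rot":[0,0,0],"claw":1},{"xyz":[0,0,0.03],"delta_rot":[0,0,0],"claw":1},{"xyz":[0,0,0.03],"delta_rot":[0,0,0],"claw":1}]'
python3 -m crank '[{"xyz":[0,0,0.02],"delta_rot":[0,0,0],"claw":1},{"xyz":[0,0,0.03],"delta_rot":[0,0,0],"claw":1},{"xyz":[0,0,0.03],"delta_rot":[0,0,0],"claw":1}]'
python3 - <<'E'
from h import *
np.set_printoptions(precision=4,suppress=True)
c=snap("side");k=cam(c)
g=c["img"]; x0,y0=proj(k,[.595,.056,.06]).astype(int); print(x0,y0)
h=cv2.cvtColor(g,cv2.COLOR_BGR2HSV)
for y in range(y0-14,y0+8): print(y,' '.join(f"{h[y,x,1]:3d}/{h[y,x,2]:3d}" for x in range(x0-10,x0+12,3)))
E
```

```text
time_s: 30.35
tcp_pos: [0.5952, -0.0082, 0.1419]
eef_rot: [-180.0, 0.0, -86.1]
contact_force: [0.2, -0.1, -4.4]
gripper_width: 0.0241
gripper_force: 45.0
time_s: 30.72
tcp_pos: [0.5952, -0.0082, 0.141]
eef_rot: [-180.0, 0.0, -86.1]
contact_force: [0.6, 0.6, -5.9]
gripper_width: 0.0239
gripper_force: 45.0
244 221
207 107/181 108/194 113/199  30/168  31/165  30/181 111/219 105/194
208 108/181 107/196 111/203  30/170  31/166  27/177 114/215 109/192
209 105/184 109/194 111/202  25/165  31/165  32/181 113/215 106/193
210 108/184 106/195 109/201  29/169  33/168  31/180 111/213 109/191
211 109/183 107/195 112/200  24/167  32/168  28/181 112/210 104/193
212 106/183 110/194 110/200  28/166  26/165  27/180 110/207 109/192
213 108/185 105/196 108/199  26/164  28/165  30/180 111/207 108/194
214 107/189 105/196 110/202  28/165  26/164  28/179 109/204 107/195
215 107/186 104/198 111/204  29/166  29/166  29/178 113/201 105/196
216 107/188 107/198 110/204  26/165  32/167  29/178 109/202 109/196
217 106/187 108/198 110/202  28/166  35/170  24/179 104/198 109/195
218 105/187 109/201 108/208  27/167  32/167  27/179 108/198 106/195
219 108/187 108/201 109/205  28/166  26/164  21/172 109/195 107/197
220 111/188 105/199 106/204  21/160  28/164  23/170 107/196 106/194
221 107/189 108/200 108/205  16/160  23/164  18/169 108/192 106/192
222 109/188 109/202 108/198 121/141  90/130  66/182 106/193 106/195
223 105/191 105/201 108/199 109/206 112/191 109/195 107/191 105/196
224 109/192 106/200 106/200 108/199 111/186 108/193 109/190 106/194
225 107/190 107/202 106/199 105/200 105/187 108/194 109/191 109/196
226 105/191 110/200 104/199 104/194 106/186 108/193 109/190 108/193
227 106/195 107/200 106/198 106/194 106/187 106/192 107/193 106/197
228 110/193 107/201 105/196 105/192 106/186 107/193 105/189 107/193
```

The tile's lower edge is at row 222 against 221 predicted for the board surface, so it's almost down.

```bash
python3 -m crank '[{"xyz":[0,0,0.02],"delta_rot":[0,0,0],"claw":1},{"xyz":[0,0,0.03],"delta_rot":[0,0,0],"claw":1},{"xyz":[0,0,0.03],"delta_rot":[0,0,0],"claw":1}]'
python3 -m crank '[{"xyz":[0,0,0.02],"delta_rot":[0,0,0],"claw":1},{"xyz":[0,0,0.03],"delta_rot":[0,0,0],"claw":1},{"xyz":[0,0,0.03],"delta_rot":[0,0,0],"claw":1}]'
```

```text
time_s: 31.15
tcp_pos: [0.5953, -0.0083, 0.1409]
eef_rot: [-180.0, 0.0, -86.1]
contact_force: [-3.3, 0.0, 6.2]
gripper_width: 0.0235
gripper_force: 45.0
time_s: 31.52
tcp_pos: [0.5954, -0.0083, 0.1409]
eef_rot: [-179.9, 0.0, -86.1]
contact_force: [-6.2, 1.6, 11.7]
gripper_width: 0.0235
gripper_force: 45.0
```

In contact. Ease off a little, open gently, and retreat straight up.

```bash
python3 -m crank '[{"xyz":[0,0,-0.03],"delta_rot":[0,0,0],"claw":1},{"xyz":[0,0,-0.05],"delta_rot":[0,0,0],"claw":1},{"xyz":[0,0,-0.05],"delta_rot":[0,0,0],"claw":1}]' 5
python3 -m crank '[{"xyz":[0,0,0],"delta_rot":[0,0,0],"claw":0.7},{"xyz":[0,0,0],"delta_rot":[0,0,0],"claw":0.6},{"xyz":[0,0,0],"delta_rot":[0,0,0],"claw":0.4},{"xyz":[0,0,0],"delta_rot":[0,0,0],"claw":0},{"xyz":[0,0,0],"delta_rot":[0,0,0],"claw":0},{"xyz":[0,0,0],"delta_rot":[0,0,0],"claw":0},{"xyz":[0,0,0],"delta_rot":[0,0,0],"claw":0}]'
```

```text
time_s: 31.9
tcp_pos: [0.5955, -0.0083, 0.1409]
eef_rot: [-180.0, 0.0, -86.1]
contact_force: [-1.7, -0.7, 2.6]
gripper_width: 0.024
gripper_force: 5.0
time_s: 32.78
tcp_pos: [0.5953, -0.0082, 0.1408]
eef_rot: [-180.0, 0.0, -86.1]
contact_force: [0.2, -0.5, 0.1]
gripper_width: 0.0796
gripper_force: 0.0
```

```bash
python3 -m crank '[{"xyz":[0,0,-0.5],"delta_rot":[0,0,0],"claw":0},{"xyz":[0,0,-1.5],"delta_rot":[0,0,0],"claw":0},{"xyz":[0,0,-3],"delta_rot":[0,0,0],"claw":0},{"xyz":[0,0,-5],"delta_rot":[0,0,0],"claw":0},{"xyz":[0,0,-7],"delta_rot":[0,0,0],"claw":0},{"xyz":[0,0,-7],"delta_rot":[0,0,0],"claw":0},{"xyz":[0,0,-7],"delta_rot":[0,0,0],"claw":0},{"xyz":[0,0,-7],"delta_rot":[0,0,0],"claw":0}]'
python3 - <<'E'
from h import *
np.set_printoptions(precision=1,suppress=True)
E=R.from_euler('z',3.94,degrees=True);C=np.array([.5953,-.0082,.125])
def hull(n,sat):
    c=snap(n);k=cam(c);h=cv2.cvtColor(c["img"],cv2.COLOR_BGR2HSV);m=((h[...,1]<sat)&(h[...,2]>60)).astype(np.uint8)
    q=np.array([proj(k,C+E.apply([x,y,z])) for x in(-.012,.012) for y in(-.065,.065) for z in(-.065,.065)])
    x0,y0=q.min(0).astype(int)-6;x1,y1=q.max(0).astype(int)+6
    r=np.zeros_like(m);r[y0:y1,x0:x1]=m[y0:y1,x0:x1]
    b=max(cv2.findContours(cv2.morphologyEx(r,2,np.ones((3,3))),0,2)[0],key=cv2.contourArea)
    print(n,"pred",cv2.convexHull(q.astype(np.float32))[:,0].astype(int).tolist(),"seen",cv2.approxPolyDP(cv2.convexHull(b),2,True)[:,0].tolist())
hull("side",60);hull("scene",60)
# chunks and brush
c=load("scene");k=cam(c);th,M,o,*_=station();h=cv2.cvtColor(c["img"],cv2.COLOR_BGR2HSV)
m=((h[...,1]<30)&(h[...,2]>165)).astype(np.uint8);p=np.array([proj(k,np.r_[o+M@np.array(x),.02]) for x in[(-.27,-.13),(-.13,-.13),(-.13,.13),(-.27,.13)]]).astype(int)
t=np.zeros_like(m);cv2.fillPoly(t,[p],1);n,_,s,ce=cv2.connectedComponentsWithStats(m*t)
for i in range(1,n):
    if s[i,4]>30: print("chunk?",s[i],(M.T@(plane(k,ce[i],.035)[:2]-o)).round(3))
E
```

```text
time_s: 33.78
tcp_pos: [0.5946, -0.0084, 0.3499]
eef_rot: [179.9, 0.0, -86.1]
contact_force: [-0.2, -0.1, -0.7]
gripper_width: 0.0879
gripper_force: 0.0
side pred [[253, 154], [253, 187], [250, 221], [241, 221], [240, 188], [245, 154]] seen [[251, 156], [253, 189], [250, 220], [242, 221], [241, 188], [245, 157]]
scene pred [[286, 184], [283, 213], [245, 234], [241, 228], [239, 200], [280, 178]] seen [[282, 180], [286, 184], [283, 212], [246, 232], [243, 227], [242, 200]]
chunk? [237 158  27  20 194] [-0.2  0.1]
chunk? [209 167  26  14 116] [-0.2 -0. ]
chunk? [189 179  19  12 112] [-0.2 -0.1]
chunk? [233 185  16  12  61] [-0.1  0. ]
chunk? [189 192  38  19 324] [-0.2 -0.1]
```

Both views show the tile upright at its predicted place, within about 3 px. The chunks were seen in the tray and the brush measured back on its slab. Hand in.

```bash
python3 -c "
from plant import job
print(job.close_job())"
```

```text
the job is handed in; nothing more can be done
None
```

The job is handed in and no verdict came back: by my measurements the three chunks are in the tray, the brush is back on its slab and the tile stands upright mid-board at 33.8 s, but I viewed 11 pictures, one over the limit of 10.

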